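# Sort two amplifier feet by the feel of their soles

## Robot

A 6-joint arm with a two-finger parallel gripper is mounted at the origin on the work surface. World frame = base frame: x ahead of the robot, y to its left, z up, the work surface at z = 0. Lengths are in mm, angles in degrees, forces in N, time in s.
With the tool pointing down it reaches from about 350 to 725 mm from the base axis. Payload 4.3 kg.
Tool frame: the origin (TCP) lies midway between the tips of the shut fingers; the grasp point (between the pads) lies 19 mm behind it; z points along the fingers, y is the direction in which the jaws open and shut (so a half turn about z gives the same grasp; the last joint's range is limited). The gripper opens to 85 mm and grips with 20 to 120 N. Pads are 22 mm wide; open, the fingers measure 114 mm over their backs; the gripper's body (76 mm by 85 mm) begins 54 mm behind the grasp point. The pads swing forward as they close: fully open they stand 13 mm farther back than shut.
Start: joints at [-70.205, 21.618, 4.641, 73.018, 0, 83.68], TCP at [253.12, -516.33, 231.329] pointing down, gripper open.
Joint ranges: [-156.06, 156.06], [-48.1, 94.91], [-58.44, 69.94], [-101.28, 121.22], [-78.64, 73.56], [-180, 180]. Speed limits (degrees/s): [147.25, 147.25, 180, 180, 180, 180].

## Interface

Orientations are given as a 3x3 rotation matrix whose columns are the frame's x, y, z axes.
In Python, from workcell import bot gives the robot as it stands.
- The arm moves only by the tool play_rows, never from a script. Its argument "increments" is text: rows parted by semicolons, each of 5 numbers parted by spaces: the opening, from 0 (shut) to 1 (fully open), then the shift along the tool's x, y, z in mm, then the turn about the tool's z in rad. A call has 1 to 10 rows; each row is the pose to reach, as a shift and turn from the pose commanded when the call began, along the tool's axes at that moment; what a row does not reach only later rows make up. A row lasts 1/12 s, in which the tool goes at most 41.7 mm and 7.16 degrees, less where a joint would pass 70% of its speed; a pose out of reach is approached as far as the arm can. A call with a gripper value outside its range is refused whole. The fingers move at their own pace and stop on an object; "newtons" is the grip in N (left out, the last holds). Time passes only in rows, so rows that repeat a pose let the fingers close. It gives the time, the measured TCP pose, the force and the opening at its end, in the units of the state.
- bot.get_obs(): the state, without advancing time (a new reading comes with each control period).
- bot.read_camera(name): name is "scene" or "top"; returns a dict with "img" (400x640x3 uint8, red, green, blue), "depth" (400x640 float32, mm along the optical axis (not along the pixel's ray), 0 where there is no reading), "fx", "fy", "cx", "cy" (pixels), "k1" (the pictures are not rectified: a ray, as slopes to the right and down, at radius r is drawn at 1 + k1 r^2 times it, then the intrinsics apply), "R" (3x3) and "t" (3): a world point X has camera coordinates R X + t. Camera axes: x right, y down, z forward; pixel columns grow to the right and rows downward; lengths in mm; the calibration is good to about 2 mm. A picture is of the moment at which its call begins.
- bot.job_done(): hands the job in, once; it reports no verdict.
The state is a dict: "time": time; "q": joint angles; "qvel": joint speeds; "effort": joint torques, N m; "eef_pos": TCP position; "ee_rot": TCP orientation; "force": force on the tool from outside, world axes, zero at the start; "wrist_torque": the same for the moment, N m; "width": finger opening in mm.
Only numpy, scipy, OpenCV 4.12 (cv2) and the standard library are available. Lean on these libraries where they do the work, as an engineer would, in place of code of your own. Each camera call takes 0.05 s, during which the arm holds its last target.

## Task

The two dark equipment feet on the bench look alike, but one has a rough, gripping sole and the other a smooth, sliding one. Drag at least one of them a few centimetres along the bench to feel how it rubs, then lay the rough foot on the middle of the blue sloping stand, where it must stay put on its sole, and the smooth foot flat in the yellow tray, sole down.

Things in the scene. Friction and masses are not known exactly. Their poses are not given: they have to be found in the camera images.
- foot_a_center (a point): centre (half-way up) of one of two equipment feet that look alike: dark grey block 80 (its x) x 50 (its y) x 20 mm high, silver disc on top, 0.5-0.7 kg, z up, flat on its black sole (lowest 4 mm, inset 2 mm). One sole is rough, one smooth: only rubbing tells which. Slid under its own weight, rough takes 4.5-8.5 N, smooth about 0.5-1 N. Free bench to slide 50 mm along its y towards the line y = 0
- foot_b_center (a point): centre (half-way up) of one of two equipment feet that look alike: dark grey block 80 (its x) x 50 (its y) x 20 mm high, silver disc on top, 0.5-0.7 kg, z up, flat on its black sole (lowest 4 mm, inset 2 mm). One sole is rough, one smooth: only rubbing tells which. Slid under its own weight, rough takes 4.5-8.5 N, smooth about 0.5-1 N. Free bench to slide 50 mm along its y towards the line y = 0
- ramp: fixed sloping equipment stand with a flat blue top, 220 mm (its x) by 170 mm (its y), tilted 15 degrees: it rises towards its +x and has no rim. Origin under its centre at bench level, its own z vertical. The top surface is 40 mm above the bench over the origin, 10.5 mm at the low end, 69.5 mm at the high end. A smooth foot slides down it, a rough one stays
- tray_yellow: shallow open yellow tray, fixed to the bench, 190 mm (its x) by 170 mm (its y) by 24 mm high outside, walls and floor 5 mm thick; origin at the centre of its underside, z up
Not all that is in view belongs to the job. Leave any turquoise look-alike of the part that bears foot_b_center alone. Leave any white look-alike of the part that bears foot_a_center alone.

How it is judged:
By the outcome, as a careful person would: the job done as asked, in the order asked, and still so for the second after the job is handed in, with the robot touching nothing.
It also fails if it takes over 58 s, if anything falls off the work surface, if the arm or the gripper's body presses on something with over 40 N, if the wrist force passes 120 N, or if a joint passes its speed limit or range.

## Working session

There is one attempt and no reset: what is moved stays moved. The work goes in short steps, Python scripts to look and compute and a tool call to move; the robot and the scene stay as the last step left them, time stands still between calls to the robot, and variables do not carry over. Pictures are saved under pics/ and viewed, and the job is handed in when it is done.

Besides the shell and the picture viewer there is one more tool, called as name(argument=value, ...) on one line, values as JSON. play_rows: Moves the arm, as the interface text tells. Its arguments: {"type":"object","properties":{"increments":{"type":"string"},"newtons":{"type":"number"}},"required":["increments"]}

```bash
mkdir -p pics; ls; python3 - <<'E'
from workcell import bot
import cv2,numpy as np
for n in ("scene","top"):
    c=bot.read_camera(n); cv2.imwrite(f"pics/{n}0.png",c["img"][:,:,::-1])
    np.savez(f"/tmp/{n}0.npz",**c)
    print(n,c["fx"],c["fy"],c["cx"],c["cy"],c["k1"],c["R"],c["t"])
o=bot.get_obs();print(o)
E
```

```text
pics
scene 365.93108280553366 365.93108280553366 325.6292618701139 195.5906589334921 -0.029041114037440852 [[ 0.62012656  0.78447553  0.0064174 ]
 [ 0.55728257 -0.43474392 -0.7074135 ]
 [-0.55215866  0.44226221 -0.7067708 ]] [-357.77725809 -290.2575508  1122.55622712]
top 411.8172122893623 411.8172122893623 322.07162281977185 197.49130975025759 -0.05605744369908683 [[ 0.0034846  -0.99976987  0.02116766]
 [-0.98345952 -0.00725961 -0.1809825 ]
 [ 0.18109452 -0.02018689 -0.98325849]] [ -6.88206066 611.90853851 928.41839411]
{'time': 0.1, 'q': array([-7.02043846e+01,  2.16571441e+01,  4.57095653e+00,  7.30187589e+01,
       -1.53205698e-03,  8.36777442e+01]), 'qvel': array([ 0.00236792, -0.03787879,  0.17456116,  0.04642243, -0.05473265,
       -0.09396403]), 'effort': array([ 1.39167554e-03, -4.64691997e+01,  2.70583194e+01,  1.20837244e-02,
       -6.90130832e-05,  2.08768768e-05]), 'eef_pos': array([ 252.90055896, -515.74169882,  230.46245579]), 'ee_rot': array([[ 8.97890356e-01,  4.40218686e-01, -6.45480451e-04],
       [ 4.40219124e-01, -8.97888737e-01,  1.71436630e-03],
       [ 1.75126453e-04, -1.82346581e-03, -9.99998322e-01]]), 'force': array([-0.93347599, -0.0129963 ,  0.41629228]), 'wrist_torque': array([ 0.04380698, -0.01740824,  0.03998019]), 'width': 85.30319483265073}
```

View pics/top0.png

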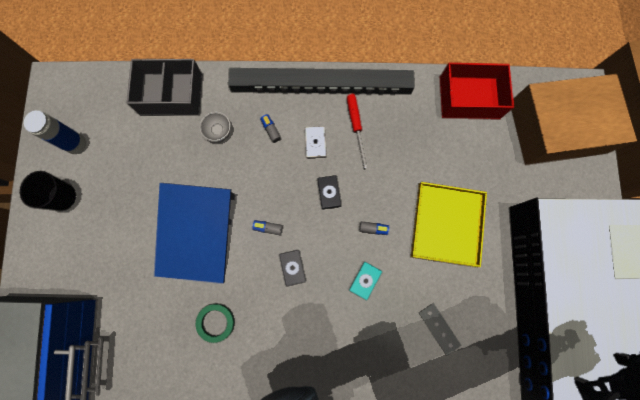

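View pics/scene0.png

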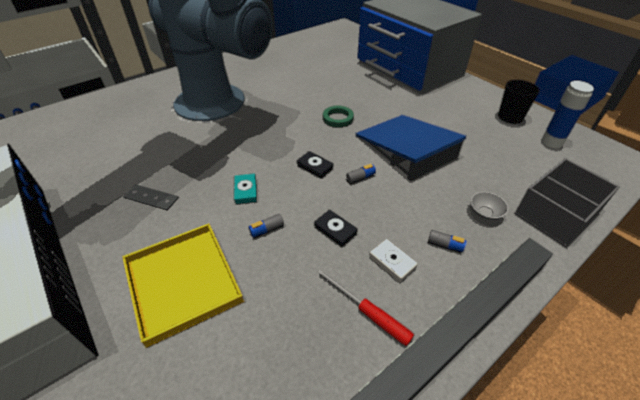

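The two dark feet are at top pixels (329,191) and (292,268). White (316,141) and turquoise (366,281) are the look-alikes to leave alone. The grey flat plate at (437,328) has no disc, so it isn't a foot. I'll confirm in an enlarged crop.

```bash
cat > h.py <<'E'
import numpy as np,cv2
def load(n): return dict(np.load(n))
def ray(c,u,v):
    K=np.array([[c["fx"],0,c["cx"]],[0,c["fy"],c["cy"]],[0,0,1]],float)
    p=cv2.undistortPointsIter(np.array([[[u,v]]],float),K,np.array([float(c["k1"]),0,0,0.]),None,None,(3,50,1e-10)) if 0 else None
    x=np.array([(u-c["cx"])/c["fx"],(v-c["cy"])/c["fy"]]);s=x.copy()
    for _ in range(30): s=x/(1+c["k1"]*(s@s))
    return np.array([s[0],s[1],1.])
def atz(c,u,v,z):
    d=c["R"].T@ray(c,u,v); o=-c["R"].T@c["t"]; return o+d*(z-o[2])/d[2]
def atd(c,u,v):
    return c["R"].T@(ray(c,u,v)*c["depth"][int(v),int(u)]-c["t"])
def blob(c,mask,z):
    n,l,s,ce=cv2.connectedComponentsWithStats(mask.astype(np.uint8))
    out=[]
    for i in range(1,n):
        if s[i,4]<100: continue
        cnt=cv2.findContours((l==i).astype(np.uint8),cv2.RETR_EXTERNAL,cv2.CHAIN_APPROX_NONE)[0][0][:,0]
        w=np.array([atz(c,u,v,z)[:2] for u,v in cnt],np.float32)
        out.append((ce[i],cv2.minAreaRect(w),w))
    return out
E
python3 - <<'E'
from h import *
c=load("/tmp/top0.npz");img=c["img"]
cv2.imwrite("pics/crop_top.png",cv2.resize(img[110:310,150:500,::-1],None,fx=2.28,fy=2.28,interpolation=cv2.INTER_CUBIC))
for u,v in [(329,191),(292,268),(322,180),(336,205)]:
    print(u,v,atz(c,u,v,20).round(1),atd(c,u,v).round(1),img[v,u])
# ramp plane
P=np.array([atd(c,u,v) for u in range(165,222,4) for v in range(192,272,4)])
A=np.c_[P[:,:2],np.ones(len(P))];k=np.linalg.lstsq(A,P[:,2],rcond=None)[0];print("plane",k,np.degrees(np.arctan(np.hypot(*k[:2]))),"uphill",np.degrees(np.arctan2(k[1],k[0])))
m=(img[:,:,2].astype(int)>img[:,:,0]*2+20)&(img[:,:,2]>90)
n,l,s,ce=cv2.connectedComponentsWithStats(m.astype(np.uint8))
i=l[230,195];cnt=cv2.findContours((l==i).astype(np.uint8),0,1)[0][0][:,0]
print(s[i],ce[i])
def onp(u,v):
    d=c["R"].T@ray(c,u,v);o=-c["R"].T@c["t"]
    t=(k[2]+k[:2]@o[:2]-o[2])/(d[2]-k[:2]@d[:2]);return o+d*t
w=np.array([onp(u,v)[:2] for u,v in cnt],np.float32);r=cv2.minAreaRect(w);print("ramp",r,cv2.boxPoints(r))
# tray
m=(img[:,:,0]>120)&(img[:,:,2]<90)&(img[:,:,1]>100)
for ce,r,w in blob(c,m,24): print("tray",ce,r)
# feet
for (u,v) in [(329,191),(292,268)]:
    g=img.max(2).astype(int); sub=np.zeros_like(g,bool); sub[v-25:v+26,u-22:u+23]=True
    mm=(g<85)&sub; mm=cv2.morphologyEx(mm.astype(np.uint8),cv2.MORPH_CLOSE,np.ones((9,9)))
    for ce,r,w in blob(c,mm,20): print("foot",ce,r)
E
```

```text
329 191 [635.1 -21.5  20. ] [634.6 -21.4  22.3] [44 40 39]
292 268 [445.7  67.4  20. ] [445.6  67.3  21.8] [77 73 72]
322 180 [663.  -4.  20.] [663.3  -4.   18.8] [58 60 60]
336 205 [599.9 -38.8  20. ] [599.5 -38.7  22.7] [65 64 64]
plane [ 1.76812558e-02 -1.11757573e+00  3.79344301e+02] 48.18157582181822 uphill -89.09359447192925
[     0     61    640    339 136943] [302.02478403 227.62970725]
ramp ((1286.6754150390625, 1484.5592041015625), (3626.114501953125, 2469.81884765625), 85.42929077148438) [[ -88.78798 -224.323  ]
 [2373.176   -421.1411 ]
 [2662.139   3193.4414 ]
 [ 200.1748  3390.2595 ]]
tray [319.21171943  30.29646519] ((1082.0802001953125, 20.4912109375), (219.86465454101562, 1766.948974609375), 0.966890811920166)
tray [582.05929175 112.86744639] ((855.7981567382812, -702.2705688476562), (195.6829071044922, 259.633544921875), 8.876041412353516)
tray [448.68681319 224.95543346] ((554.1456909179688, -321.158935546875), (170.2137451171875, 192.07908630371094), 81.59030151367188)
foot [328.80967239 191.98907956] ((632.7862548828125, -21.00243377685547), (82.33850860595703, 49.44028854370117), 8.870329856872559)
foot [289.78767123 268.47945205] ((447.23504638671875, 67.22686767578125), (78.09683990478516, 49.85773849487305), 12.506705284118652)
```

View pics/crop_top.png

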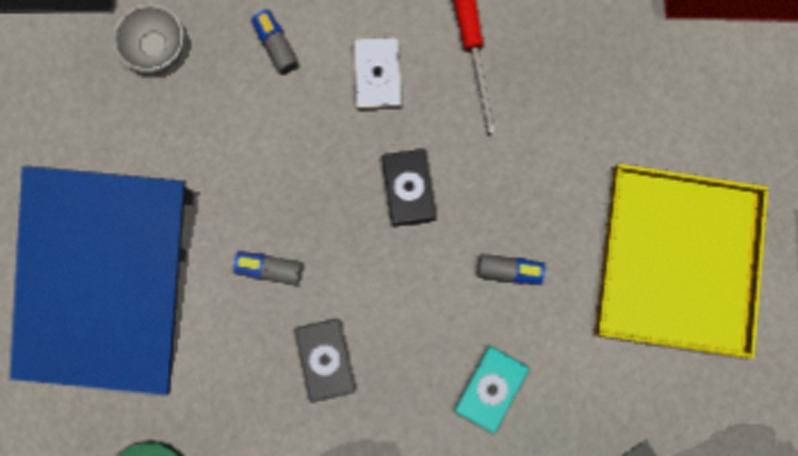

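Crop confirms it: the dark feet are the far one at crop (409,187) and the near one at (324,361), and the white and turquoise look-alikes are clearly distinct. Next I'll refine the ramp and feet.

```bash
python3 - <<'E'
from h import *
c=load("/tmp/top0.npz");img=c["img"].astype(int)
P=np.array([atd(c,u,v) for u in range(165,222,3) for v in range(192,272,3) if c["depth"][v,u]>0])
P=P[P[:,2]<100]
A=np.c_[P[:,:2],np.ones(len(P))];k=np.linalg.lstsq(A,P[:,2],rcond=None)[0]
for _ in range(5):
    g=abs(A@k-P[:,2])<6;k=np.linalg.lstsq(A[g],P[g,2],rcond=None)[0]
print(len(P),g.sum(),"plane",k,np.degrees(np.arctan(np.hypot(*k[:2]))),"uphill",np.degrees(np.arctan2(k[1],k[0])))
m=(img[:,:,2]>img[:,:,0]*1.8+15)&(img[:,:,2]>60)
m[:, :145]=0;m[:,245:]=0;m[:170]=0;m[295:]=0
def onp(u,v):
    d=c["R"].T@ray(c,u,v);o=-c["R"].T@c["t"]
    t=(k[2]+k[:2]@o[:2]-o[2])/(d[2]-k[:2]@d[:2]);return o+d*t
cnt=np.vstack([x[:,0] for x in cv2.findContours(m.astype(np.uint8),0,1)[0] if len(x)>60])
w=np.array([onp(u,v)[:2] for u,v in cnt],np.float32);r=cv2.minAreaRect(w);b=cv2.boxPoints(r)
print("ramp",m.sum(),r,[(p.round(1),round(float(k[:2]@p+k[2]),1)) for p in b])
# disc centres: bright in foot
for (u,v) in [(329,191),(292,268)]:
    g=img.max(2);sub=np.zeros_like(g,bool);sub[v-9:v+10,u-9:u+10]=True
    ys,xs=np.where((g>130)&sub);print("disc",xs.mean(),ys.mean(),len(xs),atz(c,xs.mean(),ys.mean(),20.5))
c=load("/tmp/scene0.npz");img=c["img"].astype(int)
for (u,v) in [(336,225),(315,161)]:
    g=img.max(2);sub=np.zeros_like(g,bool);sub[v-8:v+9,u-10:u+11]=True
    ys,xs=np.where((g>130)&sub);print("scene disc",xs.mean(),ys.mean(),len(xs),atz(c,xs.mean(),ys.mean(),20.5))
c=load("/tmp/top0.npz");i=c["img"][:,:,::-1]
a=cv2.resize(i[160:225,295:365],None,fx=5.6,fy=5.6,interpolation=2);b=cv2.resize(i[235:300,258:328],None,fx=5.6,fy=5.6,interpolation=2)
cv2.imwrite("pics/feet.png",np.hstack([a,b]))
E
```

```text
512 512 plane [ 2.65106077e-01 -2.44620358e-02 -9.17735476e+01] 14.908178115735568 uphill -5.27190419333055
ramp 6546 ((526.0947875976562, 307.6772766113281), (170.20193481445312, 218.5560760498047), 85.12198638916016) [(array([410. , 232.2], dtype=float32), 11.2), (array([627.7, 213.6], dtype=float32), 69.4), (array([642.2, 383.2], dtype=float32), 69.1), (array([424.4, 401.8], dtype=float32), 10.9)]
disc 328.96521739130435 191.41739130434783 115 [633.93519816 -21.37726344  20.5       ]
disc 291.75912408759126 267.5109489051095 137 [446.8177844   67.97432297  20.5       ]
scene disc 335.6307692307692 223.87692307692308 130 [635.08090593 -20.04146215  20.5       ]
scene disc 316.38613861386136 159.02970297029702 101 [444.98017607  75.29972289  20.5       ]
```

View pics/feet.png

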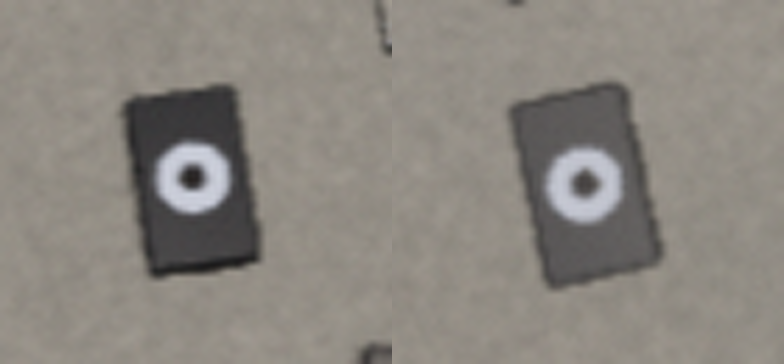

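```bash
python3 - <<'E'
from h import *
c=load("/tmp/scene0.npz");i=c["img"][:,:,::-1]
cv2.imwrite("pics/scrop.png",cv2.resize(i[140:260,280:400],None,fx=5,fy=5,interpolation=2))
c=load("/tmp/top0.npz")
for n in ("top","scene"):
    c=load(f"/tmp/{n}0.npz")
    print(n,-c["R"].T@c["t"])
E
```

```text
top [ 433.67977561   16.30361652 1023.76568662]
scene [1003.4517946  -341.98439474  590.35384721]
```

View pics/scrop.png

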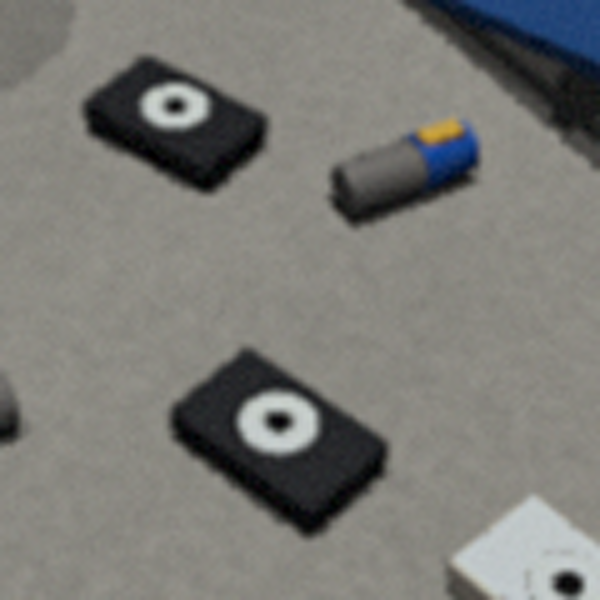

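In this crop the near foot's disc is at scene pixel (315,161) and the far foot's at (335.6,224.4). Both are solid dark blocks. I'll add a helper for the increments and start with the near foot.

```bash
cat > go.py <<'E'
import sys,numpy as np
from workcell import bot
o=bot.get_obs();R=o["ee_rot"];p=o["eef_pos"]
psi=np.degrees(np.arctan2(R[1,0],R[0,0]))
print("t %.2f"%o["time"],"p",p.round(1),"psi",round(psi,1),"F",o["force"].round(2),"w",round(o["width"],1),"q",o["q"].round(0))
if len(sys.argv)>3:
    t=np.array([float(v) for v in sys.argv[1:4]]);print("shift",(R.T@(t-p)).round(1))
    if len(sys.argv)>4: d=(float(sys.argv[4])-psi+180)%360-180;print("turn rad",round(-np.radians(d),3))
E
python3 go.py 447 68 150 192.5
python3 -c "
from h import *
c=load('/tmp/scene0.npz');print(atz(c,315,161,20.5),atz(c,335.6,224.4,20.5))"
```

```text
t 0.10 p [ 252.9 -515.7  230.5] psi 26.1 F [-0.93 -0.01  0.42] w 85.3 q [-70.  22.   5.  73.  -0.  84.]
shift [ 431.2 -438.5   81.3]
turn rad -2.904
[448.9090443   68.06735536  20.5       ] [636.12699687 -20.98301136  20.5       ]
```

play_rows(increments="0.78 15 -15 0 -0.06; 0.78 40 -41 5 -0.18; 0.78 68 -69 10 -0.3; 0.78 96 -98 15 -0.42; 0.78 124 -126 20 -0.54; 0.78 152 -155 25 -0.66; 0.78 180 -183 30 -0.78; 0.78 208 -212 35 -0.9; 0.78 236 -240 40 -1.02; 0.78 264 -268 45 -1.12", newtons=30)

```text
time: 0.93
eef_pos: [372.0, -157.4, 185.9]
ee_rot: [[-0.01, 1.0, -0.0], [1.0, 0.01, 0.0], [0.0, -0.0, -1.0]]
force: [0.3, -0.7, -0.2]
width: 66.6
```

```bash
python3 go.py 447.5 68 80 192.5
```

```text
t 0.93 p [ 372.  -157.4  185.9] psi 90.6 F [ 0.33 -0.65 -0.24] w 66.6 q [-32.   3. -26.  61.   0.  57.]
shift [224.7  77.8 105.9]
turn rad -1.779
```

play_rows(increments="0.78 25 8 8 -0.12; 0.78 50 17 20 -0.24; 0.78 75 26 32 -0.36; 0.78 100 35 44 -0.48; 0.78 125 44 56 -0.6; 0.78 150 52 68 -0.72; 0.78 175 61 80 -0.84; 0.78 200 69 92 -0.96; 0.78 215 75 100 -1.08; 0.78 224.5 78 106 -1.2")

```text
time: 1.77
eef_pos: [448.7, 67.2, 79.1]
ee_rot: [[-0.937, 0.35, -0.001], [0.35, 0.937, 0.0], [0.001, -0.0, -1.0]]
force: [0.2, -1.0, 0.4]
width: 66.4
```

```bash
python3 go.py 447.5 68 60 192.5
```

```text
t 1.77 p [448.7  67.2  79.1] psi 159.5 F [ 0.17 -1.02  0.37] w 66.4 q [  0.  14. -30.  46.   0.  21.]
shift [ 1.4  0.3 19.1]
turn rad -0.576
```

play_rows(increments="0.78 0.5 0.3 5 -0.12; 0.78 1 0.3 10 -0.24; 0.78 1.4 0.3 15 -0.36; 0.78 1.4 0.3 19 -0.48; 0.78 1.4 0.3 19 -0.576; 0.78 1.4 0.3 19 -0.576; 0.78 1.4 0.3 19 -0.576")

```text
time: 2.35
eef_pos: [447.6, 66.2, 61.1]
ee_rot: [[-0.979, -0.206, -0.001], [-0.206, 0.979, -0.0], [0.001, 0.0, -1.0]]
force: [0.4, -0.1, 0.0]
width: 67.0
```

```bash
python3 - <<'E'
from h import *
from workcell import bot
c=bot.read_camera("top");i=c["img"][:,:,::-1]
cv2.imwrite("pics/pre.png",cv2.resize(i[215:315,240:350],None,fx=5,fy=5,interpolation=2))
E
python3 go.py 447.5 68 0 192.5
```

```text
t 2.40 p [447.8  66.2  61.2] psi -168.1 F [0.15 0.   0.25] w 66.6 q [  0.  15. -31.  43.  -0. -12.]
shift [-0.1  1.9 61.2]
turn rad -0.01
```

View pics/pre.png

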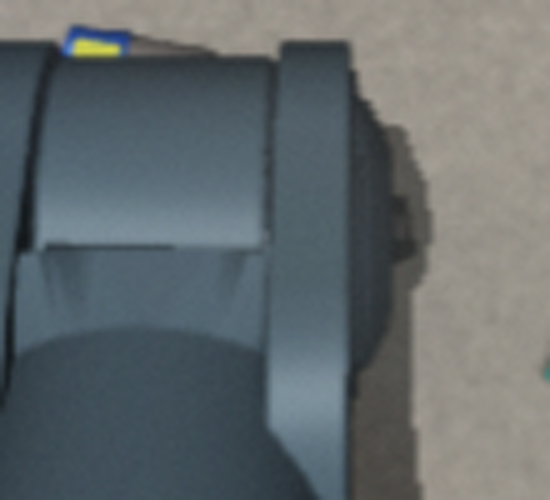

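The arm hides the foot here, so I'll descend slowly and watch the force.

play_rows(increments="0.78 0 1.5 10 0; 0.78 0 2 22 0; 0.78 0 2 34 0; 0.78 0 2 44 0; 0.78 0 2 50 0; 0.78 0 2 55 0; 0.78 0 2 58 0; 0.78 0 2 60 0; 0.78 0 2 60 0")

```text
time: 3.15
eef_pos: [447.5, 68.1, 1.2]
ee_rot: [[-0.978, -0.208, 0.0], [-0.208, 0.978, -0.0], [-0.0, -0.0, -1.0]]
force: [-0.0, 0.6, 0.4]
width: 66.8
```

```bash
python3 - <<'E'
from h import *
from workcell import bot
c=bot.read_camera("scene");i=c["img"][:,:,::-1]
cv2.imwrite("pics/down.png",cv2.resize(i[110:210,260:370],None,fx=5,fy=5,interpolation=2))
E
python3 go.py 447.5 68 0 192.5
```

```text
t 3.20 p [447.7  68.1   1.5] psi -168.0 F [-0.17 -0.48  0.14] w 66.7 q [  1.  20. -36.  34.  -0. -11.]
shift [ 0.2 -0.1  1.5]
turn rad -0.008
```

View pics/down.png

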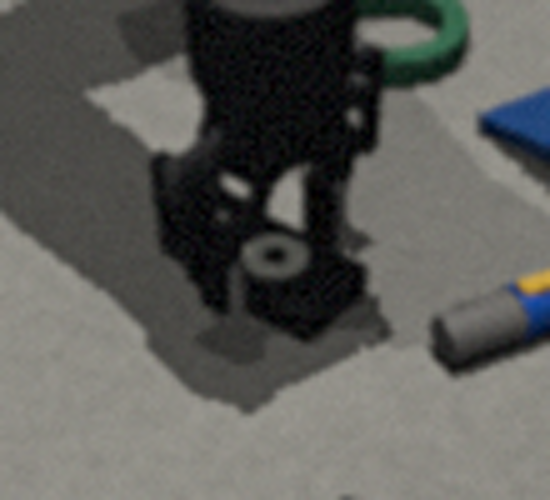

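The disc sits between the two fingers with no contact. I'll narrow the jaws loosely to about 54 mm and push the foot along -y with one finger.

play_rows(increments="0.64 0 0 0 0; 0.64 0 -2 0 0; 0.64 0 -6 0 0; 0.64 0 -10 0 0; 0.64 0 -14 0 0; 0.64 0 -18 0 0")

```text
time: 3.7
eef_pos: [451.4, 50.2, 1.4]
ee_rot: [[-0.978, -0.208, 0.0], [-0.208, 0.978, 0.0], [-0.0, 0.0, -1.0]]
force: [0.2, 1.2, 0.4]
width: 54.7
```

play_rows(increments="0.64 0 -4 0 0; 0.64 0 -8 0 0; 0.64 0 -12 0 0")

```text
time: 3.95
eef_pos: [453.8, 38.3, 1.3]
ee_rot: [[-0.978, -0.208, 0.0], [-0.208, 0.978, -0.0], [-0.0, -0.0, -1.0]]
force: [0.3, 2.0, 1.7]
width: 54.7
```

play_rows(increments="0.64 0 -4 0 0; 0.64 0 -8 0 0; 0.64 0 -12 0 0")

```text
time: 4.2
eef_pos: [456.3, 26.7, 1.3]
ee_rot: [[-0.978, -0.209, -0.0], [-0.209, 0.978, -0.0], [0.0, -0.0, -1.0]]
force: [0.2, 1.1, 1.4]
width: 54.7
```

play_rows(increments="0.64 0 -4 0 0; 0.64 0 -8 0 0; 0.64 0 -12 0 0")

```text
time: 4.45
eef_pos: [458.7, 14.9, 1.3]
ee_rot: [[-0.978, -0.209, -0.0], [-0.209, 0.978, -0.0], [0.0, -0.0, -1.0]]
force: [-0.4, 1.8, 0.6]
width: 54.6
```

Force along the push is 1.1–2 N, with noise of about 0.7 N, well under 4.5 N. I'll check that the foot really moved.

```bash
python3 - <<'E'
from h import *
from workcell import bot
c=bot.read_camera("scene");i=c["img"][:,:,::-1]
cv2.imwrite("pics/slid.png",cv2.resize(i[110:210,240:350],None,fx=5,fy=5,interpolation=2))
for _ in range(4): bot.read_camera("scene"); print(bot.get_obs()["force"].round(2))
E
python3 go.py
```

```text
[0.94 0.19 0.48]
[-0.24 -0.41 -0.34]
[-1.    0.17 -0.44]
[-0.8  -0.35  0.78]
t 4.70 p [458.7  15.    1.2] psi -168.0 F [-0.8  -0.35  0.78] w 54.8 q [ -6.  21. -35.  35.  -0. -18.]
```

View pics/slid.png

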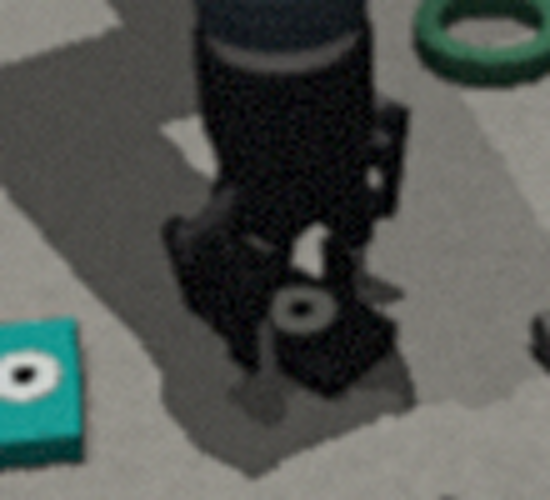

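The foot moved with the finger, so the near foot is the smooth one. I'll grip it and take it to the tray.

play_rows(increments="0.5 0 0 0 0; 0.4 0 0 0 0; 0.4 0 0 0 0; 0.4 0 0 0 0; 0.4 0 0 -3 0; 0.4 0 0 -10 0; 0.4 0 0 -25 0; 0.4 0 0 -45 0; 0.4 0 0 -65 0; 0.4 0 0 -80 0", newtons=45)

```text
time: 5.53
eef_pos: [458.2, 15.4, 82.4]
ee_rot: [[-0.978, -0.209, -0.001], [-0.209, 0.978, 0.0], [0.001, 0.0, -1.0]]
force: [-0.7, -0.5, -5.0]
width: 49.1
```

```bash
python3 go.py 554 -321 80 171.6
```

```text
t 5.53 p [458.2  15.4  82.4] psi -167.9 F [-0.66 -0.46 -4.96] w 49.1 q [ -6.  15. -29.  47.   0. -18.]
shift [ -23.5 -349.     2.3]
turn rad 0.357
```

play_rows(increments="0.4 -1 -18 0 0.04; 0.4 -4 -54 0 0.08; 0.4 -6 -92 0 0.12; 0.4 -9 -130 0 0.16; 0.4 -11 -168 0 0.2; 0.4 -14 -206 0 0.24; 0.4 -16 -244 0 0.28; 0.4 -19 -282 0 0.32; 0.4 -21 -316 0 0.35; 0.4 -23.5 -338 0 0.357")

```text
time: 6.37
eef_pos: [552.0, -313.8, 80.7]
ee_rot: [[-0.989, 0.15, -0.001], [0.15, 0.989, -0.001], [0.001, -0.001, -1.0]]
force: [0.9, 0.1, -4.7]
width: 49.0
```

play_rows(increments="0.4 0 -7 0 0; 0.4 0 -11 0 0; 0.4 0 -11 0 0; 0.4 0 -11 0 0")

```text
time: 6.7
eef_pos: [549.6, -319.6, 80.7]
ee_rot: [[-0.989, 0.146, -0.002], [0.146, 0.989, 0.002], [0.002, 0.002, -1.0]]
force: [0.6, 1.4, -4.8]
width: 48.7
```

```bash
python3 - <<'E'
from h import *
from workcell import bot
c=bot.read_camera("scene");i=c["img"][:,:,::-1]
cv2.imwrite("pics/tray1.png",cv2.resize(i[150:350,90:290],None,fx=3,fy=3,interpolation=2))
E
python3 go.py 554 -321 10 171.6
```

```text
t 6.75 p [ 549.8 -319.4   80.9] psi 171.7 F [-0.41  0.21 -5.45] w 48.8 q [-36.  33.   0.  57.   0. -28.]
shift [-4.5 -1.1 70.9]
turn rad 0.001
```

View pics/tray1.png

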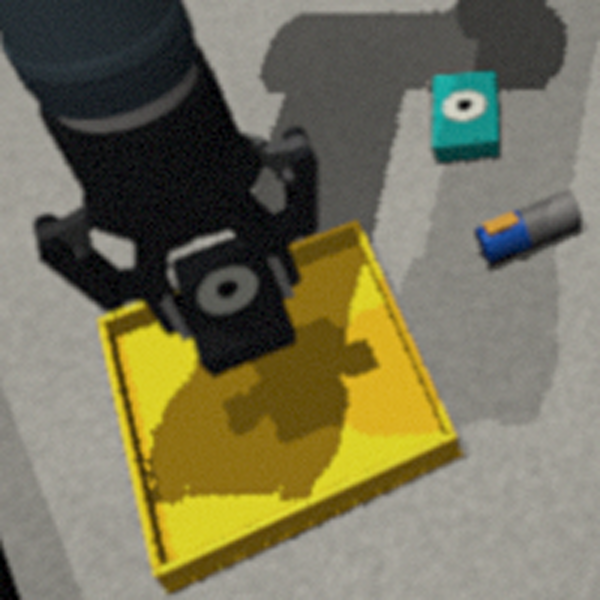

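The foot is held level above the tray floor. I'll lower it to about 1 mm above the 5 mm floor and release it.

play_rows(increments="0.4 -2 -0.5 8 0; 0.4 -4.5 -1 24 0; 0.4 -4.5 -1 40 0; 0.4 -4.5 -1 54 0; 0.4 -4.5 -1 63 0; 0.4 -4.5 -1 69 0; 0.4 -4.5 -1 72 0; 0.4 -4.5 -1 74 0; 0.4 -4.5 -1 74.5 0; 0.4 -4.5 -1 74.5 0")

```text
time: 7.58
eef_pos: [555.5, -323.2, 7.5]
ee_rot: [[-0.989, 0.146, 0.001], [0.146, 0.989, -0.001], [-0.001, -0.001, -1.0]]
force: [0.4, 0.2, -5.5]
width: 49.2
```

```bash
python3 go.py 554 -321 6 171.6
```

```text
t 7.58 p [ 555.5 -323.2    7.5] psi 171.6 F [ 0.35  0.17 -5.54] w 49.2 q [-36.  37.  -4.  49.  -0. -27.]
shift [1.8 2.  1.5]
turn rad -0.0
```

play_rows(increments="0.4 0 0 0.8 0; 0.4 0 0 1.2 0; 0.55 0 0 1.2 0; 0.7 0 0 1.2 0; 0.78 0 0 1.2 0; 0.78 0 0 1 0; 0.78 0 0 0 0; 0.78 0 0 -10 0; 0.78 0 0 -30 0; 0.78 0 0 -60 0")

```text
time: 8.42
eef_pos: [553.0, -321.5, 65.5]
ee_rot: [[-0.989, 0.146, -0.004], [0.146, 0.989, 0.003], [0.005, 0.002, -1.0]]
force: [0.5, 0.1, -0.6]
width: 66.4
```

```bash
python3 go.py 635 -21 80 188.9
```

```text
t 8.42 p [ 553.  -321.5   65.5] psi 171.6 F [ 0.46  0.06 -0.65] w 66.4 q [-36.  34.   0.  56.  -0. -27.]
shift [-37.1 309.3 -14. ]
turn rad -0.302
```

play_rows(increments="0.78 -3 15 -10 -0.03; 0.78 -7 50 -14 -0.06; 0.78 -11 88 -14 -0.1; 0.78 -16 126 -14 -0.14; 0.78 -20 164 -14 -0.18; 0.78 -25 202 -14 -0.22; 0.78 -29 240 -14 -0.26; 0.78 -33 275 -14 -0.29; 0.78 -36 298 -14 -0.302; 0.78 -37 309 -14 -0.302")

```text
time: 9.25
eef_pos: [637.5, -18.4, 81.4]
ee_rot: [[-0.987, -0.16, 0.001], [-0.16, 0.987, 0.001], [-0.001, 0.001, -1.0]]
force: [0.6, -0.3, -0.6]
width: 66.6
```

play_rows(increments="0.78 0 0 0 0; 0.78 0 0 0 0; 0.78 0 0 0 0")

```text
time: 9.5
eef_pos: [636.5, -24.0, 80.9]
ee_rot: [[-0.988, -0.153, -0.0], [-0.153, 0.988, -0.001], [0.0, -0.001, -1.0]]
force: [-0.2, -0.5, -0.0]
width: 66.8
```

```bash
python3 - <<'E'
from h import *
from workcell import bot
c=bot.read_camera("scene");i=c["img"][:,:,::-1]
cv2.imwrite("pics/far1.png",cv2.resize(i[150:350,120:420],None,fx=2.6,fy=2.6,interpolation=2))
E
python3 go.py 635 -21 1.5 188.9
```

```text
t 9.55 p [636.4 -24.3  80.8] psi -171.2 F [-1.08 -0.07  0.46] w 66.5 q [ -8.  33.   0.  57.  -0. -17.]
shift [ 0.9  3.5 79.3]
turn rad -0.002
```

View pics/far1.png

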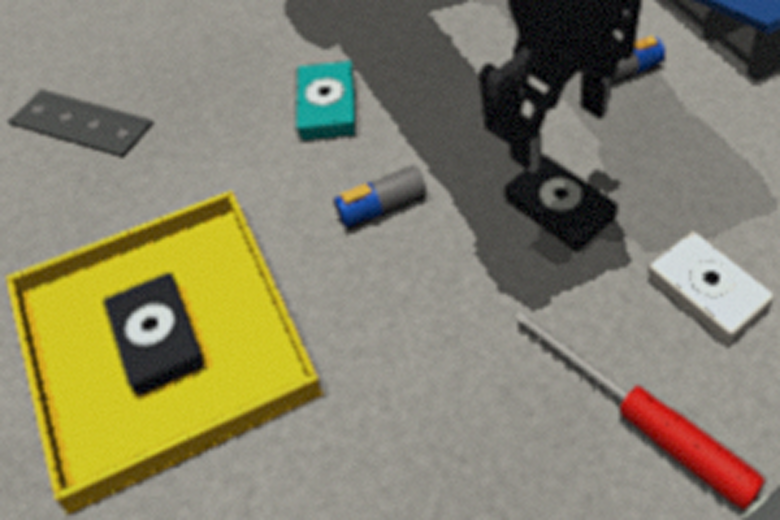

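The smooth foot lies flat near the tray centre (crop 150,325), disc up. I'll descend on the far foot.

play_rows(increments="0.78 0.5 2 8 0; 0.78 0.9 3.5 22 0; 0.78 0.9 3.5 38 0; 0.78 0.9 3.5 52 0; 0.78 0.9 3.5 62 0; 0.78 0.9 3.5 70 0; 0.78 0.9 3.5 75 0; 0.78 0.9 3.5 78 0; 0.78 0.9 3.5 79.5 0; 0.78 0.9 3.5 79.5 0")

```text
time: 10.38
eef_pos: [635.6, -19.4, 1.5]
ee_rot: [[-0.988, -0.154, 0.001], [-0.154, 0.988, -0.0], [-0.0, -0.0, -1.0]]
force: [0.4, 0.8, 0.1]
width: 66.7
```

```bash
python3 - <<'E'
from h import *
from workcell import bot
c=bot.read_camera("scene");i=c["img"][:,:,::-1]
cv2.imwrite("pics/far2.png",cv2.resize(i[160:270,280:400],None,fx=5,fy=5,interpolation=2))
E
python3 go.py 635 -21 1.5 188.9
```

```text
t 10.43 p [635.8 -19.4   1.8] psi -171.1 F [ 0.19  0.56 -0.53] w 66.4 q [ -7.  37.  -5.  47.  -0. -16.]
shift [ 1.  -1.5  0.3]
turn rad -0.0
```

View pics/far2.png

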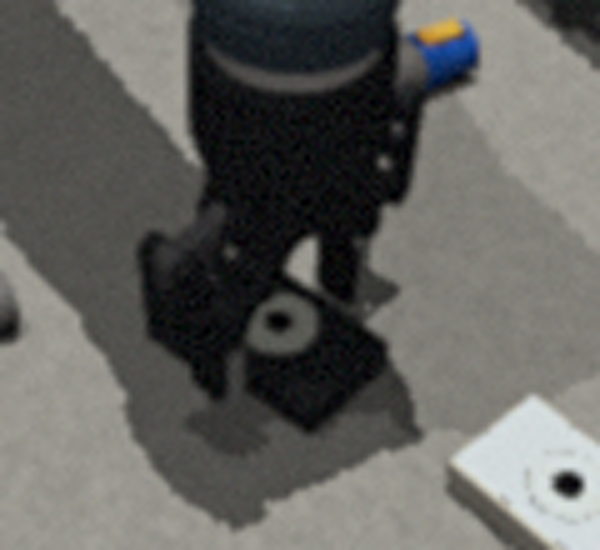

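The far foot lies between the fingers. I'll drag it loosely towards y=0 (tool +y) to confirm it is rough.

play_rows(increments="0.64 0 0 0 0; 0.64 0 4 0 0; 0.64 0 8 0 0; 0.64 0 12 0 0; 0.64 0 16 0 0")

```text
time: 10.85
eef_pos: [633.7, -4.5, 2.0]
ee_rot: [[-0.988, -0.154, 0.002], [-0.154, 0.988, -0.003], [-0.001, -0.003, -1.0]]
force: [1.2, -6.1, 0.5]
width: 54.7
```

play_rows(increments="0.64 0 4 0 0; 0.64 0 8 0 0; 0.64 0 12 0 0")

```text
time: 11.1
eef_pos: [631.9, 7.4, 2.0]
ee_rot: [[-0.988, -0.154, 0.002], [-0.154, 0.988, -0.003], [-0.001, -0.003, -1.0]]
force: [1.1, -5.4, 0.6]
width: 55.0
```

play_rows(increments="0.64 0 4 0 0; 0.64 0 8 0 0; 0.64 0 12 0 0")

```text
time: 11.35
eef_pos: [630.0, 19.3, 2.0]
ee_rot: [[-0.988, -0.154, 0.002], [-0.154, 0.988, -0.003], [-0.001, -0.003, -1.0]]
force: [0.4, -5.3, 1.2]
width: 54.8
```

Friction is about 5.5 N, so the far foot is rough. I'll grip, lift and go over the ramp.

play_rows(increments="0.5 0 0 0 0; 0.4 0 0 0 0; 0.4 0 0 0 0; 0.4 0 0 0 0; 0.4 0 0 -3 0; 0.4 0 0 -15 0; 0.4 0 0 -40 0; 0.4 0 0 -70 0; 0.4 0 0 -100 0; 0.4 0 0 -120 0", newtons=40)

```text
time: 12.18
eef_pos: [628.8, 21.3, 123.8]
ee_rot: [[-0.988, -0.155, 0.0], [-0.155, 0.988, 0.002], [-0.001, 0.001, -1.0]]
force: [1.1, -0.4, -5.5]
width: 49.1
```

```bash
python3 go.py 525 308 120 175.0
```

```text
t 12.18 p [628.8  21.3 123.8] psi -171.1 F [ 1.15 -0.36 -5.48] w 49.1 q [ -4.  31.   3.  62.   0. -13.]
shift [ 58.  299.3   4.2]
turn rad 0.243
```

play_rows(increments="0.4 3 15 0 0.03; 0.4 8 45 0 0.06; 0.4 15 80 0 0.1; 0.4 23 117 0 0.14; 0.4 30 154 0 0.17; 0.4 37 191 0 0.2; 0.4 44 228 0 0.22; 0.4 50 262 0 0.24; 0.4 55 286 0 0.243; 0.4 58 298 0 0.243")

```text
time: 13.02
eef_pos: [522.4, 309.3, 120.7]
ee_rot: [[-0.997, 0.083, -0.004], [0.083, 0.997, 0.002], [0.004, 0.001, -1.0]]
force: [0.7, 0.1, -5.2]
width: 48.7
```

play_rows(increments="0.4 0 0 0 0; 0.4 0 0 0 0; 0.4 0 0 0 0; 0.4 0 0 0 0")

```text
time: 13.35
eef_pos: [526.0, 304.4, 121.1]
ee_rot: [[-0.996, 0.089, -0.001], [0.089, 0.996, -0.001], [0.001, -0.001, -1.0]]
force: [-0.1, 0.4, -5.6]
width: 49.3
```

```bash
python3 - <<'E'
from h import *
from workcell import bot
c=bot.read_camera("scene");i=c["img"][:,:,::-1]
cv2.imwrite("pics/ramp1.png",cv2.resize(i[60:210,310:510],None,fx=4,fy=4,interpolation=2)[:600])
E
python3 go.py 525 308 70 175.0
```

```text
t 13.40 p [526.2 304.4 121.2] psi 174.9 F [ 0.77 -0.13 -5.67] w 49.0 q [24. 28. -2. 60. -0. 29.]
shift [ 1.5  3.5 51.2]
turn rad -0.002
```

View pics/ramp1.png

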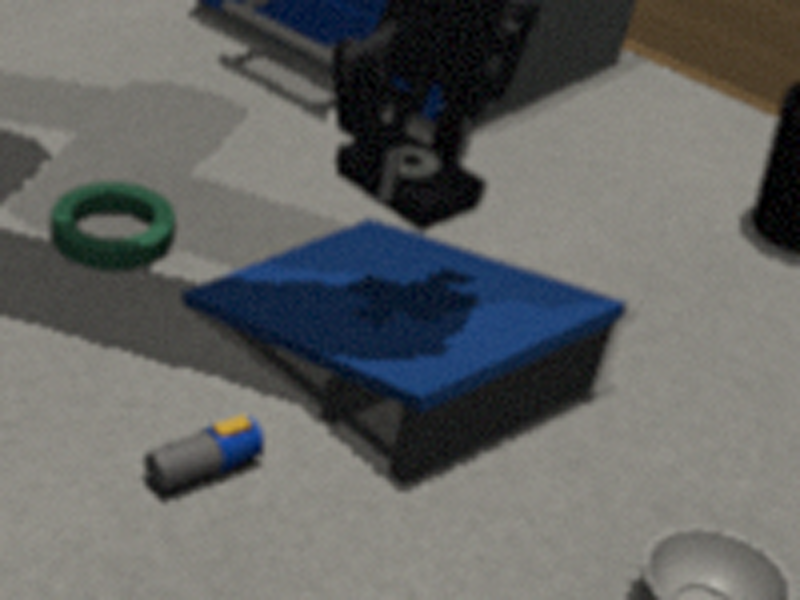

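Held level above the ramp. I'll descend to just above contact and reduce the grip to 20 N, so the foot can pivot between the pads as it meets the slope.

play_rows(increments="0.4 0.5 1 6 0; 0.4 1.5 3 18 0; 0.4 1.5 3.5 32 0; 0.4 1.5 3.5 44 0; 0.4 1.5 3.5 54 0; 0.4 1.5 3.5 61 0; 0.4 1.5 3.5 65 0; 0.4 1.5 3.5 66 0; 0.4 1.5 3.5 66 0", newtons=25)

```text
time: 14.15
eef_pos: [524.7, 309.2, 55.3]
ee_rot: [[-0.996, 0.088, 0.0], [0.088, 0.996, -0.0], [-0.0, -0.0, -1.0]]
force: [1.0, 0.3, -5.5]
width: 48.7
```

play_rows(increments="0.4 0 0 1 0; 0.4 0 0 2 0; 0.4 0 0 3 0; 0.4 0 0 4 0", newtons=20)

```text
time: 14.48
eef_pos: [525.0, 309.5, 51.8]
ee_rot: [[-0.996, 0.088, 0.001], [0.088, 0.996, 0.0], [-0.001, 0.0, -1.0]]
force: [-1.2, -0.4, 0.1]
width: 48.8
```

play_rows(increments="0.4 0 0 0.7 0; 0.4 0 0 1.4 0; 0.4 0 0 2 0; 0.4 0 0 2 0", newtons=20)

```text
time: 14.82
eef_pos: [524.9, 309.7, 51.1]
ee_rot: [[-0.996, 0.088, 0.002], [0.088, 0.996, 0.001], [-0.002, 0.001, -1.0]]
force: [-4.7, -1.1, 8.0]
width: 49.1
```

Contact came at z of about 52, as predicted. I'll press on gently.

play_rows(increments="0.4 0 0 0.7 0; 0.4 0 0 1.4 0; 0.4 0 0 2 0; 0.4 0 0 2 0", newtons=20)

```text
time: 15.15
eef_pos: [524.1, 309.8, 49.0]
ee_rot: [[-0.996, 0.087, 0.0], [0.087, 0.996, 0.001], [-0.0, 0.001, -1.0]]
force: [-6.9, -0.6, 7.6]
width: 48.9
```

```bash
python3 - <<'E'
from h import *
from workcell import bot
c=bot.read_camera("scene");i=c["img"][:,:,::-1]
cv2.imwrite("pics/ramp2.png",cv2.resize(i[85:185,350:470],None,fx=6,fy=6,interpolation=2)[:600])
E
python3 go.py
```

```text
t 15.20 p [524.1 309.8  49. ] psi 175.0 F [-7.22 -0.97  8.17] w 49.5 q [25. 32. -7. 51.  0. 30.]
```

View pics/ramp2.png

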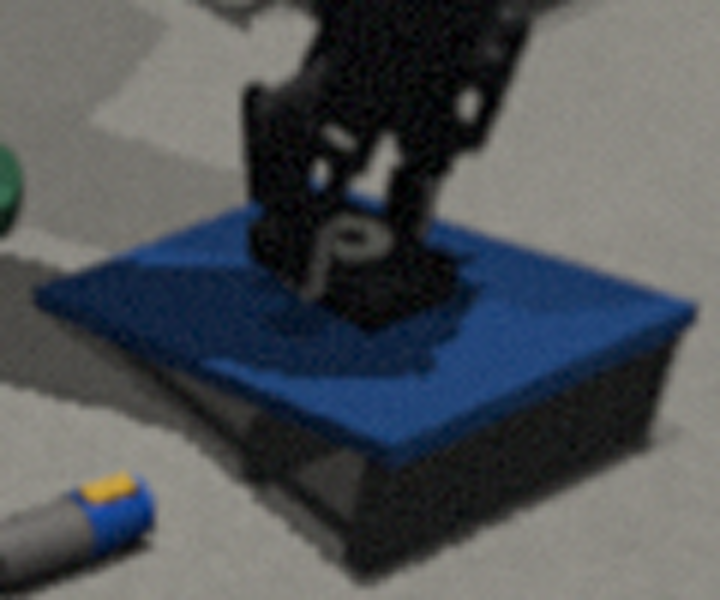

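It is pivoting, with the force steady at about 8 N. I'll continue down to z of about 43.

play_rows(increments="0.4 0 0 0.7 0; 0.4 0 0 1.4 0; 0.4 0 0 2.1 0; 0.4 0 0 2.8 0; 0.4 0 0 3 0")

```text
time: 15.62
eef_pos: [523.3, 310.0, 45.8]
ee_rot: [[-0.996, 0.087, -0.001], [0.087, 0.996, 0.001], [0.001, 0.001, -1.0]]
force: [-8.8, -0.7, 10.8]
width: 49.0
```

play_rows(increments="0.4 0 0 0.7 0; 0.4 0 0 1.4 0; 0.4 0 0 2 0; 0.4 0 0 2 0")

```text
time: 15.95
eef_pos: [522.8, 310.0, 43.5]
ee_rot: [[-0.996, 0.087, -0.002], [0.087, 0.996, 0.001], [0.002, 0.001, -1.0]]
force: [-9.6, 1.0, 7.3]
width: 48.9
```

play_rows(increments="0.4 0 0 0.7 0; 0.4 0 0 1.2 0; 0.4 0 0 1.2 0")

```text
time: 16.2
eef_pos: [522.8, 310.0, 42.3]
ee_rot: [[-0.996, 0.087, -0.002], [0.087, 0.996, 0.001], [0.002, 0.001, -1.0]]
force: [-8.4, 0.4, 7.1]
width: 49.0
```

```bash
python3 - <<'E'
from h import *
from workcell import bot
c=bot.read_camera("scene");i=c["img"][:,:,::-1]
cv2.imwrite("pics/ramp3.png",cv2.resize(i[85:185,350:470],None,fx=6,fy=6,interpolation=2)[:600])
E
python3 go.py
```

```text
t 16.25 p [522.8 310.   42.3] psi 175.0 F [-8.54 -0.31  6.31] w 49.2 q [25. 32. -8. 50.  0. 30.]
```

View pics/ramp3.png

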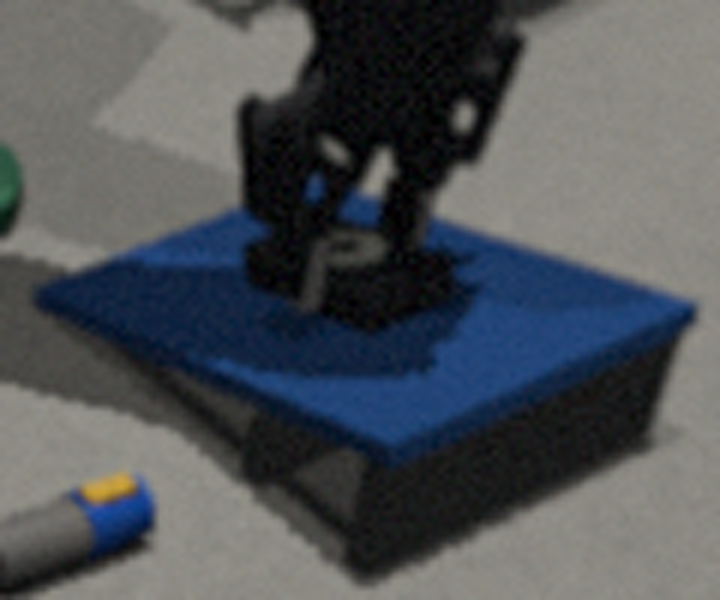

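The foot now looks tilted close to the slope. I'll release it and rise.

play_rows(increments="0.62 0 0 0 0; 0.66 0 0 0 0; 0.7 0 0 0 0; 0.75 0 0 0 0; 0.78 0 0 0 0; 0.78 0 0 -8 0; 0.78 0 0 -25 0; 0.78 0 0 -50 0; 0.78 0 0 -80 0; 0.78 0 0 -110 0")

```text
time: 17.08
eef_pos: [524.1, 309.0, 152.3]
ee_rot: [[-0.996, 0.088, -0.001], [0.088, 0.996, -0.001], [0.001, -0.001, -1.0]]
force: [0.8, 0.1, 0.1]
width: 66.8
```

```bash
python3 - <<'E'
from h import *
from workcell import bot
c=bot.read_camera("scene");i=c["img"][:,:,::-1]
np.savez("/tmp/s2.npz",**c)
cv2.imwrite("pics/ramp4.png",cv2.resize(i[85:185,350:470],None,fx=6,fy=6,interpolation=2)[:600])
E
python3 go.py 450 0 200
```

```text
t 17.13 p [527.6 310.6 159.6] psi 175.0 F [1.68 1.74 3.71] w 66.4 q [25. 27.  2. 65. -0. 30.]
shift [  49.7 -316.1  -42.3]
```

View pics/ramp4.png

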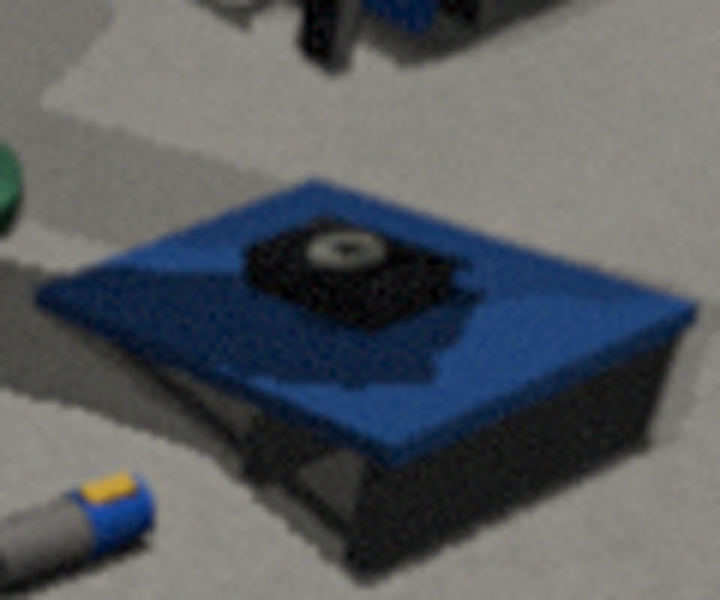

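The foot rests on the ramp at about crop (350,270). I'll move the arm clear for an unobstructed check from both cameras.

play_rows(increments="0.78 3 -12 -10 0; 0.78 8 -40 -20 0; 0.78 14 -75 -30 0; 0.78 20 -110 -40 0; 0.78 26 -145 -42 0; 0.78 32 -180 -42 0; 0.78 38 -215 -42 0; 0.78 44 -250 -42 0; 0.78 48 -280 -42 0; 0.78 50 -300 -42 0")

```text
time: 17.97
eef_pos: [446.5, 12.3, 193.1]
ee_rot: [[-0.996, 0.09, -0.001], [0.09, 0.996, -0.001], [0.001, -0.001, -1.0]]
force: [0.7, 0.6, 1.2]
width: 66.6
```

play_rows(increments="0.78 0 0 0 0; 0.78 0 0 0 0; 0.78 0 0 0 0; 0.78 0 0 0 0; 0.78 0 0 0 0; 0.78 0 0 0 0")

```text
time: 18.47
eef_pos: [448.5, 15.6, 193.0]
ee_rot: [[-0.996, 0.086, -0.0], [0.086, 0.996, 0.0], [0.0, 0.0, -1.0]]
force: [-0.1, -0.3, -0.1]
width: 66.4
```

```bash
python3 - <<'E'
from h import *
from workcell import bot
c=bot.read_camera("top");s=bot.read_camera("scene")
np.savez("/tmp/t3.npz",**c);np.savez("/tmp/s3.npz",**s)
a=cv2.resize(c["img"][170:300,145:275,::-1],None,fx=3,fy=3,interpolation=2)
b=cv2.resize(s["img"][85:215,350:480,::-1],None,fx=3,fy=3,interpolation=2)
cv2.imwrite("pics/end.png",np.hstack([a,b]))
cv2.imwrite("pics/endfull.png",c["img"][:,:,::-1])
E
python3 go.py
```

```text
t 18.57 p [448.5  15.4 193. ] psi 175.0 F [-0.08 -0.12 -0.4 ] w 66.7 q [ -6.   8. -19.  63.  -0.  -1.]
```

View pics/end.png

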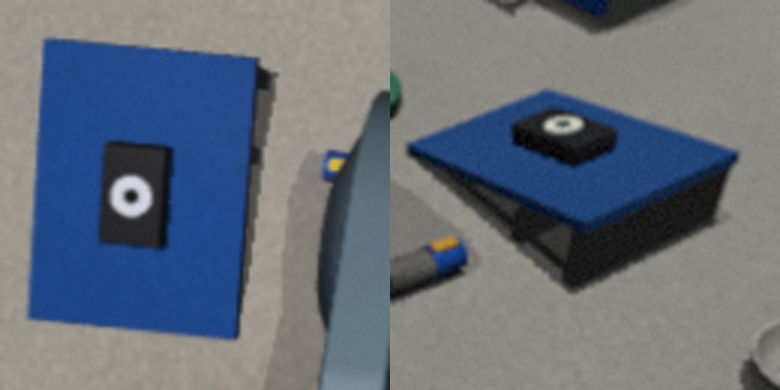

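View pics/endfull.png

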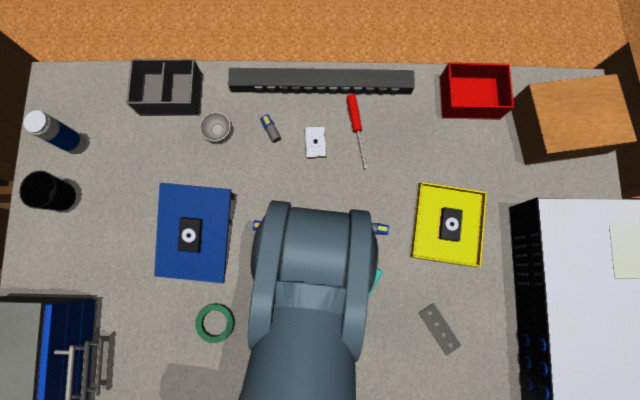

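Both feet are in place. I'll check from the depth image that the ramp foot lies parallel to the slope and the tray foot is flat, then wait and see whether either one creeps.

```bash
python3 - <<'E'
from h import *
c=load("/tmp/t3.npz");g=c["img"].max(2)
for nm,(u,v) in {"ramp":(189,235),"tray":(451,224)}.items():
    P=np.array([atd(c,a,b) for a in range(u-7,u+8) for b in range(v-13,v+14) if c["depth"][b,a]>0])
    A=np.c_[P[:,:2],np.ones(len(P))];k=np.linalg.lstsq(A,P[:,2],rcond=None)[0]
    for _ in range(4):
        q=abs(A@k-P[:,2])<5;k=np.linalg.lstsq(A[q],P[q,2],rcond=None)[0]
    m=P.mean(0);print(nm,q.mean(),"slope x,y deg",np.degrees(np.arctan(k[:2])).round(1),"centre",m.round(1))
from workcell import bot
d=bot.read_camera("top")
for _ in range(8): d=bot.read_camera("top")
print("diff",[float(np.abs(d["img"][y:y+50,x:x+50].astype(int)-c["img"][y:y+50,x:x+50]).max()) for x,y in((165,210),(425,200))])
E
```

```text
ramp 0.995049504950495 slope x,y deg [14.7 -1.4] centre [519.6 307.8  59.3]
tray 0.995049504950495 slope x,y deg [0.4 0.5] centre [ 553.4 -322.4   25.8]
diff [8.0, 8.0]
```

```bash
python3 -c "
from workcell import bot
print(bot.job_done())"; python3 go.py
```

```text
the job is handed in; nothing more can be done
None
the job is handed in; nothing more can be done
```

The job is handed in: the smooth foot is in the yellow tray and the rough foot is on the middle of the blue stand.

- **Telling them apart:** I dragged both feet along the bench with one finger. The near foot took about 1–2 N, so it is the smooth one; noise was about 0.7 N. The far foot took about 5.5 N, so it is the rough one.
- **Smooth foot:** it lies flat (slope under 1°) near the tray centre, sole down.
- **Rough foot:** it rests parallel to the slope, measured at 14.7° against 15°. Its position is within about 2 mm of the stand's middle.
- **Holding still:** a repeat picture about 0.5 s later showed no change beyond camera noise for either foot. The arm was well clear and touching nothing, and the look-alikes were left alone.
- **Limits and disagreements:** hand-in came at about 19 s, and the largest force I read was about 14 N. The first scene-camera fix on the near foot was 7 mm off from the top camera because the image mask was poor. Reading the pixel by hand brought them to about 2 mm.

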